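# Find which way the gearbox filler cap unscrews and hold it off

### The arm

A 6-joint arm with a two-finger parallel gripper is mounted at the origin on the work surface. World frame = base frame: x ahead of the robot, y to its left, z up, the work surface at z = 0. Lengths are in m, angles in rad, forces in N, time in s.
With the tool pointing down it reaches from about 0.325 to 0.9 m from the base axis. Payload 6.1 kg.
Tool frame: the origin (TCP) lies on the mounting face of the last link; the fingertips stand 173 mm ahead of it and the grasp point (between the pads) lies 155 mm ahead of it (r.grip_depth is the distance from the TCP to the grasp point, in m); z points along the fingers, y is the line along which they close (so a half turn about z gives the same grasp; the last joint's range is limited). The gripper opens to 85 mm and grips with 20 to 120 N. Pads are 22 mm wide; open, the fingers measure 114 mm over their backs; the gripper's body (76 mm by 85 mm) begins 54 mm behind the grasp point. The pads swing forward as they close: fully open they stand 13 mm farther back than shut.
Start: joints at [0.99, 0.22, 1.526, -0, 1.395, -0.126], TCP at [0.275, 0.561, 0.405] pointing down, gripper open.
Joint ranges: [-2.98, 2.98], [-0.91, 2.08], [0.09, 2.57], [-1.24, 4.39], [0.2, 2.65], [-2.68, 2.68]. Speed limits (rad/s): [2.57, 2.57, 3.01, 3.14, 3.14, 3.14].

### API

Orientations are given as a rotation vector (axis times angle).
In Python, from station import sensors, viewer, job_done, r gives the robot as it stands.
- The arm moves only by the tool send_rows, never from a script. Its arguments are lists of equal length, an entry for each row: "offset": the shift along the tool's x, y, z in units of 12 cm (1.0 is 12 cm), a list of three; "twist": the turn, a rotation vector about the tool's x, y, z in units of 90 degrees (1.0 is 90 degrees), a list of three. In form: {"offset": [[x, y, z], ...], "twist": [[wx, wy, wz], ...]}. A call has 1 to 20 rows; each row is the pose to reach, as a shift and turn from the pose commanded when the call began, along the tool's axes at that moment; what a row does not reach only later rows make up. A row lasts 1/8 s, in which the tool goes at most 62.5 mm and 10.7 degrees, less where a joint would pass 70% of its speed; a pose out of reach is approached as far as the arm can. A call with a number of a shift or a turn outside -1 to 1 is refused whole. A call with a gripper value outside its range is refused whole. "hand" is the finger opening in mm, from 0 to 85.4, set as the call begins (left out, the last holds). The fingers move at their own pace and stop on an object; "newtons" is the grip in N (left out, the last holds). Time passes only in rows, so rows that repeat a pose let the fingers close. It gives the time, the measured TCP pose, the force, the opening and the grip force at its end, in the units of the state.
- sensors.read_state(): the state, without advancing time (a new reading comes with each control period).
- viewer.get_image(name): name is "side" or "top"; returns a dict with "pixels" (400x640x3 uint8, red, green, blue), "fov_y" (degrees; the focal length in pixels is half the picture's height over the tangent of half this angle, whatever the lens; pixels are square), "cx", "cy" (the principal point, pixels), "origin" and "rotation" of the camera in the world. Camera axes: x right, y up, looking along -z (the intrinsics and any distortion apply to the point x, -y, -z); pixel columns grow to the right and rows downward; lengths in m; the calibration is good to about 2 mm. A picture is of the moment at which its call begins. There is no depth.
- job_done(): hands the job in; it is judged then, once.
The state is a dict: "time_s": time; "qpos": joint angles; "joint_vel": joint speeds; "effort": joint torques, N m; "position": TCP position; "tool_rot": TCP orientation; "wrist_force": force on the tool from outside, world axes, zero at the start; "ft_torque": the same for the moment, N m; "opening": finger opening in m; "grip_force": force on a finger pad.
Only numpy, scipy, OpenCV 4.12 (cv2) and the standard library are available. Lean on these libraries where they do the work, as an engineer would, in place of code of your own. Each camera call takes 0.05 s, during which the arm holds its last target. There are 200 camera calls.

### The job

A turning tool was left lying across the oil filler cap of the white gearbox: first lay it flat in the empty half of the wooden tray and let go of it. Then unscrew the knurled filler cap - nobody knows whether its thread is right- or left-handed, so try loosening it both ways - and lift it straight up off its neck. Finish while still holding the cap in the gripper, upright and still, about 10 cm above the neck, and leave the gear cutter, hex key and drill chuck where they are.

Things in the scene. Friction and masses are not known exactly. Their poses are not given: they have to be found in the camera images.
- cap_center (a point): Filler cap: a round knurled dark steel knob, 46 mm in diameter, 28 mm high, about 0.14 kg, axis vertical. This point is on its axis half-way up the knob (14 mm below its flat top); x points to a small pale line on the top. Below the knob a hidden stem with two lugs goes 25 mm into the neck, so it must rise about 27 mm to be out.
- neck_rim (a point): Centre of the rim of the filler neck, a fixed steel collar 54 mm across, 30 mm high; rim 105 mm above the table; the cap's knob rests on it. Very coarse quarter-turn thread, hidden hand varies: the wrong way the cap stops dead within 10 degrees; the right way it turns freely without climbing, lifts off once turned 65 to 115 degrees from its start, stops at about 120. Before 60 it catches.
- gearbox_top (a point): Centre of the fixed white gearbox, at the height of its flat top (75 mm above the table). It is 220 mm (x) by 170 mm (y); the filler neck's axis is at x = -40 mm. A raised control console covers x from +45 to +110 mm, 117 mm above the table, its knobs up to 136 mm.
- tool_center (a point): The turning tool: a square dark steel shank 20 x 20 mm and 100 mm long with a small pointed nose (10 mm longer at +x, with a brass-coloured insert), about 0.3 kg. This point is the centre of the shank; x along the shank, z up. It starts lying level across the flat top of the cap, centred within 8 mm, its underside 133 mm above the table.
- tray_empty_half (a point): Centre of the felt floor of the tray's empty half (8 mm above the table). The fixed wooden tray is 290 x 160 mm, walls 28 mm high and 8 mm thick; a divider splits its length (x) into two halves, each 133 mm (x) by 144 mm (y) inside. x points along the tray to the other half, which holds the gear cutter and hex key; z up.
- cutter_center (a point): Bystander: a toothed steel gear cutter, a ring 60 mm across and 10 mm thick, lying in the tray's other half; this point is its centre.
- key_center (a point): Bystander: an L-shaped dark hex key, 90 x 36 mm, 8 mm thick, lying in the tray's other half; this point is the middle of its long arm.
- chuck_center (a point): Bystander: a steel drill chuck 42 mm in diameter and 70 mm high standing on the table on the far side of the gearbox from the tray; this point is its centre.
There are look-alikes about, which are no part of the job. Leave any yellow look-alike of the part that bears cap_center alone. What is shaped like the part that bears tool_center but purple is not meant.

How it is judged:
On the way:
1. the turning tool lies released in the empty half of the tray while the cap is still seated on its neck (x of tool_center in the frame of tray_empty_half between -0.062 and 0.058 m and y of tool_center in the frame of tray_empty_half between -0.065 and 0.065 m and z of tool_center in the frame of tray_empty_half below 0.016 m and contact force between the fingers and turning_tool below 0.1 N and linear speed of turning_tool below 0.02 m/s and z of cap_center in the frame of neck_rim below 0.019 m), for 0.2 s.
At the end, for the whole second after the job is handed in: The gripper holds the cap upright (within 20 degrees) and still, underside 50 to 200 mm above the neck rim, axis within 60 mm of the neck's, touching neither gearbox nor tool; the turning tool lies released and at rest on the floor of the tray's empty half (centre at most 16 mm above the felt) (x of tool_center in the frame of tray_empty_half between -0.062 and 0.058 m and y of tool_center in the frame of tray_empty_half between -0.065 and 0.065 m and z of tool_center in the frame of tray_empty_half below 0.016 m and contact force between each of the fingers, cap and turning_tool below 0.1 N and linear speed of turning_tool below 0.02 m/s and z of cap_center in the frame of neck_rim between 0.064 and 0.214 m and horizontal distance between cap_center and neck_rim below 0.06 m and angle between cap_center's own z axis and vertical below 0.35 rad and contact force between the fingers and cap above 1 N and contact force between cap and gearbox below 0.1 N and linear speed of cap below 0.03 m/s); the arm keeps its last pose, push and grip.
It fails at once if the gear cutter was moved more than 25 mm (distance of cutter_center from where it was at the start of the episode above 0.025 m).
It fails at once if the hex key was moved more than 25 mm (distance of key_center from where it was at the start of the episode above 0.025 m).
It fails at once if the drill chuck was moved more than 25 mm (distance of chuck_center from where it was at the start of the episode above 0.025 m).
It also fails if it takes over 64 s, if anything falls off the work surface, if the arm or the gripper's body presses on something with over 40 N, if the wrist force passes 120 N, or if a joint passes its speed limit or range.

## Working session

There is one attempt and no reset: what is moved stays moved. The work goes in short steps, Python scripts to look and compute and a tool call to move; the robot and the scene stay as the last step left them, time stands still between calls to the robot, and variables do not carry over. Pictures are saved under pics/ and viewed, at most 10 in all, crops included, and the job is handed in when it is done.

Besides the shell and the picture viewer there is one more tool, called after "Call:" by a JSON object that holds its "api" and its "payload", one argument or row to a line. send_rows: Moves the arm, as the interface text tells. Its arguments: {"type":"object","properties":{"offset":{"type":"array","items":{"type":"array","items":{"type":"number","minimum":-1,"maximum":1}}},"twist":{"type":"array","items":{"type":"array","items":{"type":"number","minimum":-1,"maximum":1}}},"hand":{"type":"number"},"newtons":{"type":"number"}},"required":["offset","twist"]}

```bash
mkdir -p pics; ls; python3 - <<'E'
from station import sensors, viewer, r
import cv2
for n in ("side","top"):
    i=viewer.get_image(n); cv2.imwrite(f"pics/{n}0.png",i["pixels"][:,:,::-1])
    print({k:v for k,v in i.items() if k!="pixels"})
print(sensors.read_state()); print(r.grip_depth)
E
```

```text
pics
{'fov_y': 51.16679916798766, 'cx': 321.6467986407973, 'cy': 199.32095135147253, 'origin': array([ 0.26580588, -0.73220741,  0.73980904]), 'rotation': array([ 0.80262143, -0.16188484, -0.37753942])}
{'fov_y': 42.594706133201456, 'cx': 321.91205682335425, 'cy': 198.30054674506715, 'origin': array([ 0.25134728, -0.08076535,  1.47584714]), 'rotation': array([ 0.16286606, -0.1657556 , -1.53902158])}
{'time_s': 0.1, 'qpos': array([ 9.89901802e-01,  2.21136302e-01,  1.52751142e+00,  2.98877147e-05,
        1.39472633e+00, -1.26098162e-01]), 'joint_vel': array([ 0.00097301, -0.00234304, -0.00451654,  0.00088931, -0.00029466,
        0.00172748]), 'effort': array([ 1.76046062e-03, -4.98246789e+01, -3.90544689e+01, -1.29293012e-04,
        5.73595244e-03, -7.03025691e-06]), 'position': array([0.27440874, 0.56125823, 0.40370738]), 'tool_rot': array([-7.08114047e-01, -3.06008568e+00,  2.60865110e-03]), 'wrist_force': array([ 0.07287288,  0.00515135, -0.00754599]), 'ft_torque': array([-0.02244471, -0.02966405, -0.04770726]), 'grip_force': 0.0, 'opening': 0.08601751617558716}
0.1547
```

View pics/side0.png

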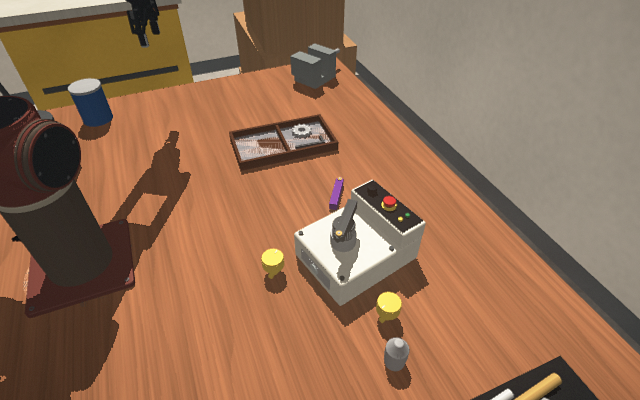

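View pics/top0.png

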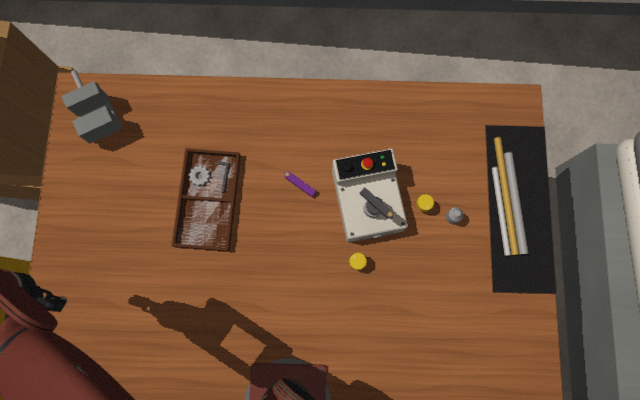

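The tray is at about (207,200) in the top view with its lower half empty. The tool lies over the cap at about (380,207) with the gearbox around (370,195), and the chuck is at (455,215). Next I'll take enlarged crops.

```bash
python3 - <<'E'
import cv2,numpy as np
a=cv2.imread("pics/top0.png");s=cv2.imread("pics/side0.png")
c1=cv2.resize(a[140:250,320:420],None,fx=5,fy=5,interpolation=cv2.INTER_CUBIC)
c2=cv2.resize(a[140:260,165:250],(390,550),interpolation=cv2.INTER_CUBIC)
c2=c2[:,:290]
cv2.imwrite("pics/c_top.png",np.hstack([c1,cv2.resize(a[140:260,165:250],None,fx=3.4,fy=3.4,interpolation=cv2.INTER_CUBIC)[:408].copy() if 0 else cv2.copyMakeBorder(cv2.resize(a[140:260,165:250],None,fx=3,fy=3,interpolation=cv2.INTER_CUBIC),0,190,0,0,cv2.BORDER_CONSTANT)]))
cv2.imwrite("pics/c_side.png",cv2.resize(s[165:305,285:435],None,fx=4,fy=4,interpolation=cv2.INTER_CUBIC))
E
```

```text
(no output)
```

View pics/c_top.png

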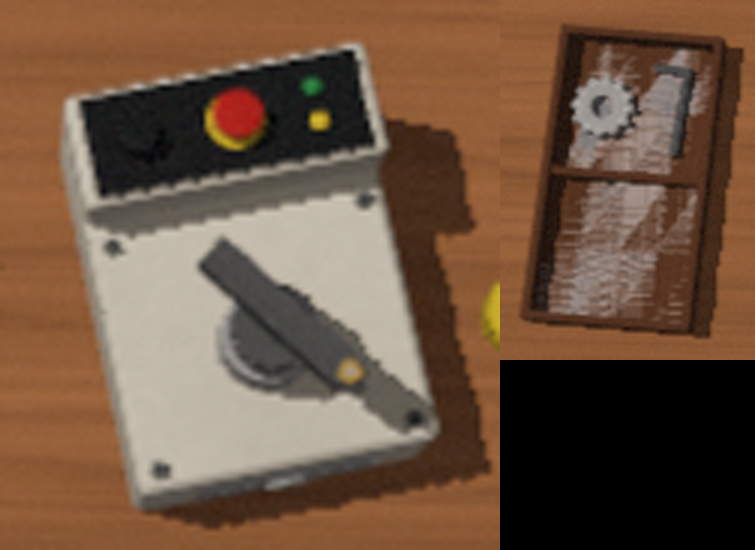

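View pics/c_side.png

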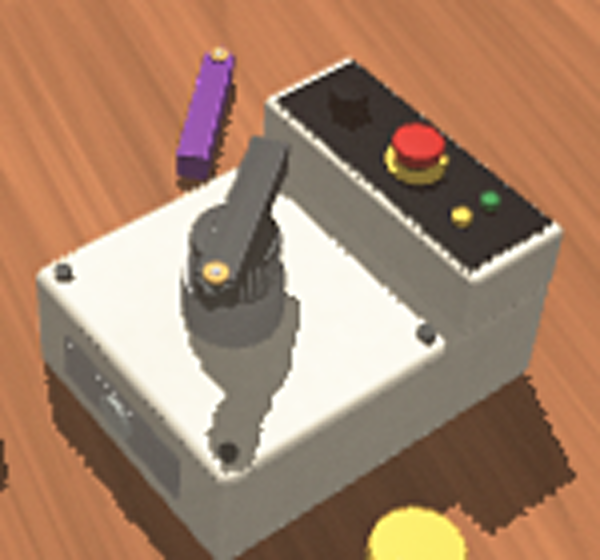

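Gearbox, tool and tray corners can be read from these crops (offset plus scale). I'll fit their poses by least squares.

```bash
cat > h.py <<'E'
import numpy as np
from scipy.spatial.transform import Rotation as R
from scipy.optimize import least_squares
CAM={"side":(51.16679916798766,321.6468,199.32095,[0.26580588,-0.73220741,0.73980904],[0.80262143,-0.16188484,-0.37753942]),
"top":(42.594706133201456,321.912057,198.300547,[0.25134728,-0.08076535,1.47584714],[0.16286606,-0.1657556,-1.53902158])}
def proj(n,P):
    fov,cx,cy,o,rv=CAM[n]; f=200/np.tan(np.radians(fov/2))
    p=R.from_rotvec(rv).inv().apply(np.atleast_2d(P)-o)
    return np.c_[cx+f*p[:,0]/-p[:,2],cy-f*p[:,1]/-p[:,2]]
def ray(n,uv,z):
    fov,cx,cy,o,rv=CAM[n]; f=200/np.tan(np.radians(fov/2))
    d=R.from_rotvec(rv).apply([(uv[0]-cx)/f,-(uv[1]-cy)/f,-1]); return np.array(o)+d*(z-o[2])/d[2]
def fit(obs,x0):
    # obs: (cam,(u,v),(lx,ly,z)); returns x,y,yaw
    def pt(p,l): c,s=np.cos(p[2]),np.sin(p[2]); return [p[0]+c*l[0]-s*l[1],p[1]+s*l[0]+c*l[1],l[2]]
    f=lambda p:np.ravel([proj(n,pt(p,l))[0]-uv for n,uv,l in obs])
    s=least_squares(f,x0,loss="soft_l1"); return s.x,f(s.x).reshape(-1,2).round(1)
E
python3 - <<'E'
from h import *
T=lambda u,v:(320+u/5-.4,140+v/5-.4); S=lambda u,v:(285+u/4-.4,165+v/4-.4)
g=[("top",T(133,497),(-.11,.085,.075)),("top",T(437,430),(-.11,-.085,.075)),("top",T(65,100),(.11,.085,.117)),("top",T(360,45),(.11,-.085,.117)),("top",T(387,148),(.045,-.085,.117)),("top",T(92,208),(.045,.085,.117)),
("side",S(235,475),(-.11,-.085,.075)),("side",S(40,272),(-.11,.085,.075)),("side",S(562,228),(.11,-.085,.117)),("side",S(470,272),(.045,-.085,.117)),("side",S(350,60),(.11,.085,.117)),("side",S(268,98),(.045,.085,.117))]
p,res=fit(g,[.5,-.2,0.]);print("gear",p,res.tolist())
for n in("top","side"):
    q,res=fit([o for o in g if o[0]==n],[.5,-.2,0.]);print(n,q)
print("neck",p[:2]-.04*np.array([np.cos(p[2]),np.sin(p[2])]))
t=[("top",T(197,265),(-.05,-.01,.153)),("top",T(222,238),(-.05,.01,.153)),("top",T(350,370),(.053,0,.153)),("side",S(255,138),(-.05,-.01,.153)),("side",S(290,145),(-.05,.01,.153)),("side",S(217,271),(.053,0,.153))]
# orientation of the +-y corners: try both
for sg in(1,-1):
    tt=[(n,uv,(l[0],sg*l[1],l[2])) for n,uv,l in t]
    p,res=fit(tt,[.43,-.2,-2.3]);print("tool",p,res.tolist())
B=lambda u,v:(165+(u-500)/3-.3,140+v/3-.3)
tr=[("top",B(562,25),(.2135,.08,.028)),("top",B(724,40),(.2135,-.08,.028)),("top",B(692,334),(-.0765,-.08,.028)),("top",B(522,318),(-.0765,.08,.028)),
("side",(230,131),(-.0765,.08,.028)),("side",(322,115),(.2135,.08,.028))]
p,res=fit(tr,[.45,.3,0.]);print("tray",p,res.tolist())
for n in("top",):
    q,_=fit([o for o in tr if o[0]==n],[.45,.3,0.]);print(n,q)
E
```

```text
gear [ 0.56665048 -0.21116269  0.22390393] [[1.3, -1.1], [0.7, 0.3], [-0.8, -1.6], [0.3, -2.1], [0.2, -0.5], [-1.4, -0.7], [-3.2, 2.6], [-2.9, -0.7], [0.6, -0.0], [0.5, 2.8], [-0.6, -1.7], [-2.3, -0.1]]
top [ 0.56384381 -0.21067269  0.21836016]
side [ 0.57049506 -0.21095215  0.23572732]
neck [ 0.52764895 -0.2200442 ]
tool [ 0.53192906 -0.22180998 -2.28460756] [[0.1, -2.1], [0.1, -2.2], [1.5, -0.1], [-0.9, -1.0], [-0.2, -0.6], [-0.9, 2.7]]
tool [ 0.53541911 -0.21972665 -2.32337508] [[4.9, -9.3], [-5.3, 1.3], [0.1, -0.8], [10.5, 0.3], [-7.6, -3.7], [-0.7, 1.1]]
tray [ 0.48408967  0.25681378 -0.0599571 ] [[0.8, -0.4], [0.8, -0.9], [-0.7, -0.7], [-0.3, -0.2], [-2.7, 1.1], [-3.1, -0.4]]
top [ 0.48245115  0.25663458 -0.0520732 ]
```

```bash
cat >> h.py <<'E'
def plan(goal,yaw,start=None,syaw=None):
    """goal = TCP position, yaw of tool y axis (world); prints calls offset/twist with clamping"""
    from station import sensors
    s=sensors.read_state(); p=np.array(s["position"]); Rm=R.from_rotvec(s["tool_rot"])
    if start is not None: p=np.array(start,float); Rm=down(syaw)
    G=down(yaw)
    for k in range(9):
        d=Rm.inv().apply(np.array(goal)-p)/.12; w=(Rm.inv()*G).as_rotvec()/(np.pi/2)
        if k and np.abs(d).max()<.003 and np.abs(w).max()<.003: break
        f=max(1,np.abs(d).max()); d/=f; g=max(1,np.abs(w).max(),f); w/=g
        d=d.round(3); w=w.round(3); print(d.tolist(),w.tolist())
        p=p+Rm.apply(d*.12); Rm=Rm*R.from_rotvec(w*np.pi/2)
def down(yaw): # tool y along yaw, z down
    c,s=np.cos(yaw),np.sin(yaw); return R.from_matrix(np.array([[-s,c,0],[c,s,0],[0,0,-1]]).T.T)
def yaw():
    from station import sensors
    y=R.from_rotvec(sensors.read_state()["tool_rot"]).apply([0,1,0]); return np.arctan2(y[1],y[0])
E
python3 - <<'E'
from h import *
print(yaw(),down(1.116).as_matrix(),R.from_rotvec([-.708,-3.06,.0026]).as_matrix())
plan([.532,-.222,.40],-.714)
E
```

```text
1.1159949261790765 [[-0.89835052  0.43927935  0.        ]
 [ 0.43927935  0.89835052  0.        ]
 [ 0.          0.         -1.        ]] [[-8.98373665e-01  4.39230613e-01 -1.10728273e-03]
 [ 4.39231861e-01  8.98372579e-01 -1.44315017e-03]
 [ 3.60876709e-04 -1.78284196e-03 -9.99998346e-01]]
[-0.975, -1.0, 0.008] [-0.0, 0.0, 0.237]
[-1.0, -0.454, 0.006] [-0.0, 0.0, 0.186]
[-1.0, -0.135, 0.006] [-0.0, 0.0, 0.171]
[-1.0, 0.136, 0.006] [-0.0, 0.0, 0.171]
[-1.0, 0.427, 0.006] [-0.0, 0.001, 0.184]
[-0.978, 0.811, 0.005] [-0.0, 0.0, 0.216]
```

Call:
{"api": "send_rows", "payload": {
  "offset": [
    [-0.32,-0.33,0],
    [-0.65,-0.67,0],
    [-0.97,-1,0]
  ],
  "twist": [
    [0,0,0.08],
    [0,0,0.16],
    [0,0,0.24]
  ]
}}

```text
time_s: 0.48
position: [0.3265, 0.4009, 0.4041]
tool_rot: [-1.274, -2.871, 0.001]
wrist_force: [-0.3, -0.5, -0.4]
opening: 0.0853
grip_force: 0.0
```

Call:
{"api": "send_rows", "payload": {
  "offset": [
    [-0.5,-0.23,0],
    [-1,-0.45,0],
    [-1,-0.45,0]
  ],
  "twist": [
    [0,0,0.09],
    [0,0,0.19],
    [0,0,0.19]
  ]
}}

```text
time_s: 0.85
position: [0.3682, 0.2744, 0.4044]
tool_rot: [1.69, 2.647, -0.001]
wrist_force: [-0.4, 0.2, 0.1]
opening: 0.0851
grip_force: 0.0
```

Call:
{"api": "send_rows", "payload": {
  "offset": [
    [-0.5,-0.07,0],
    [-1,-0.13,0],
    [-1,-0.13,0]
  ],
  "twist": [
    [0,0,0.09],
    [0,0,0.17],
    [0,0,0.17]
  ]
}}

```text
time_s: 1.23
position: [0.4053, 0.1597, 0.4046]
tool_rot: [2.027, 2.4, -0.001]
wrist_force: [-0.1, 1.0, -0.3]
opening: 0.0854
grip_force: 0.0
```

Call:
{"api": "send_rows", "payload": {
  "offset": [
    [-0.5,0.07,0],
    [-1,0.14,0],
    [-1,0.14,0]
  ],
  "twist": [
    [0,0,0.09],
    [0,0,0.17],
    [0,0,0.17]
  ]
}}

```text
time_s: 1.6
position: [0.4425, 0.0452, 0.4045]
tool_rot: [-2.327, -2.111, 0.0]
wrist_force: [-0.0, 1.1, 0.2]
opening: 0.0857
grip_force: 0.0
```

Call:
{"api": "send_rows", "payload": {
  "offset": [
    [-0.5,0.21,0],
    [-1,0.43,0],
    [-1,0.43,0]
  ],
  "twist": [
    [0,0,0.09],
    [0,0,0.18],
    [0,0,0.18]
  ]
}}

```text
time_s: 1.98
position: [0.4828, -0.0781, 0.4044]
tool_rot: [-2.598, -1.765, 0.0]
wrist_force: [-0.4, -0.0, 0.5]
opening: 0.0856
grip_force: 0.0
```

```bash
python3 - <<'E'
from h import *
from station import sensors
s=sensors.read_state();print(s["time_s"],s["position"],yaw())
plan([.532,-.222,.40],-.714)
E
```

```text
1.975 [ 0.48278258 -0.07810707  0.40436966] -0.3771240944346942
[-0.964, 0.823, 0.036] [-0.0, -0.0, 0.214]
```

Call:
{"api": "send_rows", "payload": {
  "offset": [
    [-0.48,0.41,0.1],
    [-0.96,0.82,0.4],
    [-0.96,0.82,0.4],
    [-0.96,0.82,0.4]
  ],
  "twist": [
    [0,0,0.11],
    [0,0,0.214],
    [0,0,0.214],
    [0,0,0.214]
  ]
}}

```text
time_s: 2.48
position: [0.5316, -0.2195, 0.3545]
tool_rot: [-2.852, -1.309, 0.003]
wrist_force: [-0.4, 0.8, 0.7]
opening: 0.0852
grip_force: 0.0
```

```bash
python3 - <<'E'
from h import *
from station import sensors,viewer
import cv2
s=sensors.read_state();print(s["time_s"],s["position"],yaw())
t=viewer.get_image("top")["pixels"][:,:,::-1];d=viewer.get_image("side")["pixels"][:,:,::-1]
cv2.imwrite("pics/top1.png",t);cv2.imwrite("pics/side1.png",d)
cv2.imwrite("pics/c1.png",np.hstack([cv2.resize(t[140:260,330:430],(400,480),interpolation=cv2.INTER_CUBIC),cv2.resize(d[145:265,285:385],(400,480),interpolation=cv2.INTER_CUBIC)]))
E
```

```text
2.475 [ 0.53160392 -0.21950211  0.35451497] -0.7101690960810505
```

View pics/c1.png

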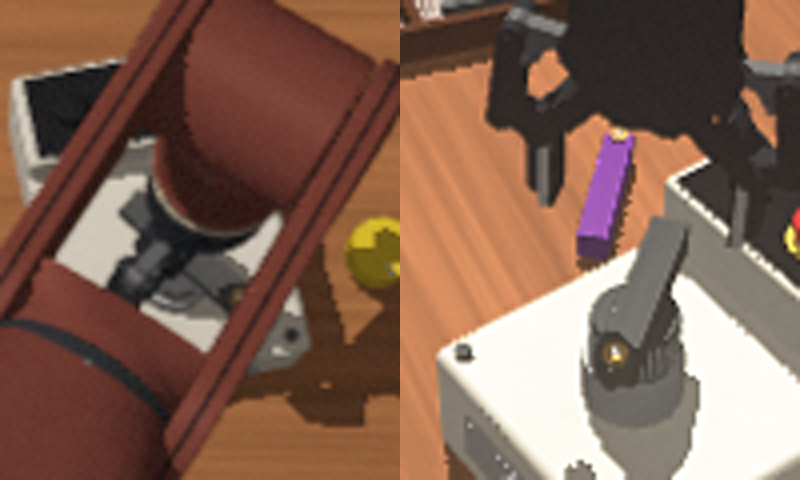

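The side crop shows the fingertips at about (321,196) and (369,206) in full-image pixels. The tool is between and below them. I'll compare these with the predicted positions to get the local camera bias.

```bash
python3 - <<'E'
from h import *
from station import sensors
s=sensors.read_state();p=s["position"];Rm=R.from_rotvec(s["tool_rot"])
for dz in(.16,.173):
  for h in(-.049,.049): print(dz,h,proj("side",p+Rm.apply([0,h,dz])))
# side points of tool & cap with image
S=lambda u,v:(285+u/4-.4,165+v/4-.4)
for a in[(255,138),(290,145),(217,271)]: print(ray("side",S(*a),.153))
print("top",[ray("top",(320+a/5-.4,140+b/5-.4),.153) for a,b in[(197,265),(222,238),(350,370)]])
print("tool pred",proj("side",[.532,-.222,.153]),proj("top",[.532,-.222,.153]),proj("top",[.5276,-.22,.105]),proj("side",[.5276,-.22,.105]))
E
```

```text
0.16 -0.049 [[320.74102373 193.25213169]]
0.16 0.049 [[370.59063291 204.08579427]]
0.173 -0.049 [[320.74528634 198.17150043]]
0.173 0.049 [[370.03135403 209.01713043]]
[ 0.55758096 -0.18080987  0.153     ]
[ 0.57175094 -0.19244589  0.153     ]
[ 0.50159968 -0.25636163  0.153     ]
top [array([ 0.55127195, -0.1772579 ,  0.153     ]), array([ 0.5662831 , -0.19035834,  0.153     ]), array([ 0.49694779, -0.25803678,  0.153     ])]
tool pred [[345.6432009  215.85561583]] [[375.89812536 200.1651202 ]] [[373.26740951 205.33435655]] [[342.36304632 232.25644247]]
```

```bash
python3 - <<'E'
from h import *
plan([.532,-.2235,.311],-.714)
E
```

```text
[-0.031, 0.032, 0.378] [-0.001, -0.0, 0.003]
```

Call:
{"api": "send_rows", "payload": {
  "offset": [
    [-0.01,0.01,0.2],
    [-0.02,0.01,0.37],
    [-0.02,0.01,0.37],
    [-0.02,0.01,0.37]
  ],
  "twist": [
    [0,0,0],
    [0,0,0],
    [0,0,0],
    [0,0,0]
  ]
}}

```text
time_s: 3.08
position: [0.5309, -0.2221, 0.3138]
tool_rot: [2.854, 1.31, 0.002]
wrist_force: [-0.5, -0.4, 0.6]
opening: 0.0853
grip_force: 0.0
```

Call:
{"api": "send_rows", "payload": {
  "offset": [
    [-0.005,0,0.02],
    [-0.005,0,0.02],
    [-0.005,0,0.02],
    [-0.005,0,0.02],
    [-0.005,0,0.02],
    [-0.005,0,0.02],
    [-0.005,0,0.02],
    [-0.005,0,0.02],
    [-0.005,0,0.02],
    [-0.005,0,0.02]
  ],
  "twist": [
    [0,0,0],
    [0,0,0],
    [0,0,0],
    [0,0,0],
    [0,0,0],
    [0,0,0],
    [0,0,0],
    [0,0,0],
    [0,0,0],
    [0,0,0]
  ],
  "hand": 10,
  "newtons": 60
}}

```text
time_s: 4.32
position: [0.5301, -0.2238, 0.3104]
tool_rot: [2.856, 1.307, 0.001]
wrist_force: [0.9, -0.5, 6.6]
opening: 0.0183
grip_force: 61.3
```

Call:
{"api": "send_rows", "payload": {
  "offset": [
    [0,0,-0.05],
    [0,0,-0.15],
    [0,0,-0.4],
    [0,0,-0.8],
    [0,0,-0.8],
    [0,0,-0.8]
  ],
  "twist": [
    [0,0,0],
    [0,0,0],
    [0,0,0],
    [0,0,0],
    [0,0,0],
    [0,0,0]
  ]
}}

```text
time_s: 5.08
position: [0.5297, -0.2234, 0.4054]
tool_rot: [-2.856, -1.307, 0.001]
wrist_force: [-0.0, 0.6, -2.3]
opening: 0.0186
grip_force: 60.6
```

```bash
python3 - <<'E'
from h import *
from station import sensors,viewer
import cv2
s=sensors.read_state();print(s["time_s"],s["position"],yaw(),s["wrist_force"],s["ft_torque"])
d=viewer.get_image("side")["pixels"][:,:,::-1]
cv2.imwrite("pics/c2.png",cv2.resize(d[125:285,265:425],(560,560),interpolation=cv2.INTER_CUBIC))
# shank along tray y: gripper y along tray x (yaw -.055 mod pi)
for y in(-.055,-.055+np.pi):
    print(y); plan([.482,.257,.40],y)
E
```

```text
5.075 [ 0.52965723 -0.2234289   0.40542566] -0.7123358253458764 [-0.01328965  0.62634516 -2.26956868] [ 0.06055562  0.01919421 -0.0022628 ]
-0.055
[0.95, -1.0, 0.015] [-0.001, -0.0, -0.144]
[1.0, -0.662, 0.012] [-0.0, -0.0, -0.125]
[1.0, -0.409, 0.01] [-0.001, -0.0, -0.112]
[0.355, -0.076, 0.004] [0.0, -0.0, -0.037]
3.086592653589793
[0.95, -1.0, 0.015] [-0.0, 0.001, 0.542]
[-0.092, -1.0, 0.011] [-0.0, 0.001, 0.395]
[-0.862, -1.0, 0.014] [-0.001, 0.001, 0.519]
[-0.318, -0.014, 0.003] [0.0, -0.0, 0.126]
```

View pics/c2.png

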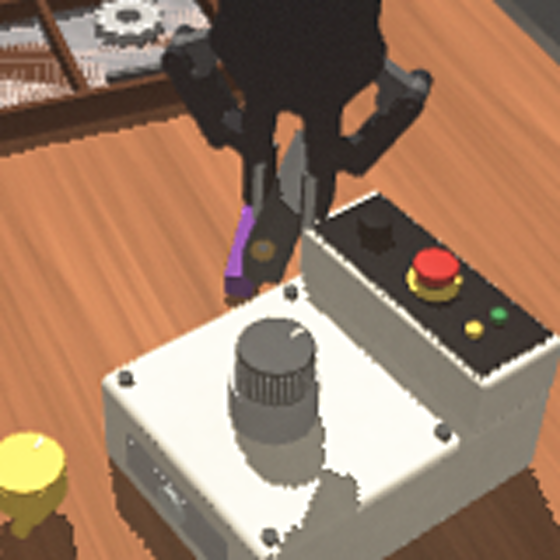

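The tool is held level. The cap top is now visible, centred at about (276,346) in the crop, or (343.5,223.5) in the full image. Next I'll carry the tool to the tray.

Call:
{"api": "send_rows", "payload": {
  "offset": [
    [0.32,-0.33,0],
    [0.64,-0.67,0],
    [0.95,-1,0]
  ],
  "twist": [
    [0,0,-0.05],
    [0,0,-0.1],
    [0,0,-0.144]
  ]
}}

```text
time_s: 5.5
position: [0.5127, -0.0574, 0.4037]
tool_rot: [-2.687, -1.622, 0.004]
wrist_force: [1.4, 0.3, -1.6]
opening: 0.0178
grip_force: 60.6
```

Call:
{"api": "send_rows", "payload": {
  "offset": [
    [0.33,-0.22,0],
    [0.67,-0.44,0],
    [1,-0.66,0]
  ],
  "twist": [
    [0,0,-0.04],
    [0,0,-0.08],
    [0,0,-0.125]
  ]
}}

```text
time_s: 5.88
position: [0.4987, 0.0857, 0.4039]
tool_rot: [-2.515, -1.879, 0.004]
wrist_force: [0.8, 1.2, -2.5]
opening: 0.0185
grip_force: 60.6
```

Call:
{"api": "send_rows", "payload": {
  "offset": [
    [0.33,-0.14,0],
    [0.67,-0.27,0],
    [1,-0.41,0]
  ],
  "twist": [
    [0,0,-0.04],
    [0,0,-0.08],
    [0,0,-0.112]
  ]
}}

```text
time_s: 6.25
position: [0.486, 0.2145, 0.4039]
tool_rot: [-2.341, -2.093, 0.005]
wrist_force: [1.7, -0.4, -3.5]
opening: 0.0182
grip_force: 60.6
```

Call:
{"api": "send_rows", "payload": {
  "offset": [
    [0.2,-0.04,0.15],
    [0.36,-0.08,0.5],
    [0.36,-0.08,0.9],
    [0.36,-0.08,0.9],
    [0.36,-0.08,0.9]
  ],
  "twist": [
    [0,0,-0.02],
    [0,0,-0.037],
    [0,0,-0.037],
    [0,0,-0.037],
    [0,0,-0.037]
  ]
}}

```text
time_s: 6.88
position: [0.4825, 0.2571, 0.2986]
tool_rot: [-2.283, -2.158, 0.0]
wrist_force: [0.1, 0.4, -2.1]
opening: 0.0188
grip_force: 60.5
```

```bash
python3 - <<'E'
from h import *
from station import sensors,viewer
import cv2
s=sensors.read_state();print(s["time_s"],s["position"],yaw(),s["wrist_force"],s["ft_torque"])
d=viewer.get_image("side")["pixels"][:,:,::-1]; t=viewer.get_image("top")["pixels"][:,:,::-1]
cv2.imwrite("pics/c3.png",np.hstack([cv2.resize(d[80:200,220:345],(500,480),interpolation=cv2.INTER_CUBIC),cv2.resize(t[140:260,170:245],(300,480),interpolation=cv2.INTER_CUBIC)]))
print("cap",ray("side",(343.5,223.5),.133))
E
```

```text
6.875 [0.48254679 0.25711662 0.29859816] -0.056150040822603775 [ 0.05736804  0.4060273  -2.09349679] [ 0.05511308 -0.04881817  0.03540563]
cap [ 0.52804005 -0.22220673  0.133     ]
```

View pics/c3.png

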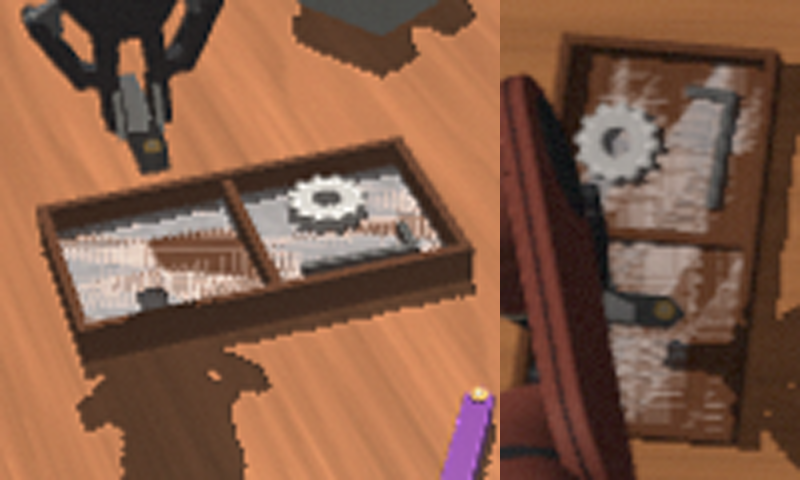

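The tool's nose is at about (152,145) in the side crop, above the empty half. The tray's rim corners in that crop are (40,208), (402,142), (472,250) and (82,328), so I'll refit the tray from them.

```bash
python3 - <<'E'
from h import *
Q=lambda u,v:("side",(220+u/4-.4,80+v/4-.4))
o=[(*Q(40,206),(-.0765,.08,.028)),(*Q(402,141),(.2135,.08,.028)),(*Q(472,248),(.2135,-.08,.028)),(*Q(82,327),(-.0765,-.08,.028))]
p,r_=fit(o,[.48,.26,0.]);print(p,r_.tolist())
print(proj("side",[.4825,.257,.008]),proj("top",[.4825,.257,.008]))
plan([.4825,.257,.19],-.055)
E
```

```text
[ 0.49042488  0.26119957 -0.06438241] [[-0.4, -0.3], [0.3, -1.2], [0.8, -0.0], [-0.6, 0.7]]
[[258.69977513 147.5705541 ]] [[204.90779439 222.95361549]]
[-0.004, -0.009, 0.919] [0.002, -0.001, -0.001]
```

Call:
{"api": "send_rows", "payload": {
  "offset": [
    [0.03,0.05,0.2],
    [0.03,0.05,0.5],
    [0.03,0.05,0.75],
    [0.03,0.05,0.85],
    [0.03,0.05,0.9],
    [0.03,0.05,0.9],
    [0.03,0.05,0.9]
  ],
  "twist": [
    [0,0,0],
    [0,0,0],
    [0,0,0],
    [0,0,0],
    [0,0,0],
    [0,0,0],
    [0,0,0]
  ]
}}

```text
time_s: 7.85
position: [0.4891, 0.2607, 0.1913]
tool_rot: [2.282, 2.158, 0.003]
wrist_force: [-0.0, 0.4, -2.4]
opening: 0.0184
grip_force: 60.5
```

Call:
{"api": "send_rows", "payload": {
  "offset": [
    [0,0,0.015],
    [0,0,0.03],
    [0,0,0.03],
    [0,0,0.03]
  ],
  "twist": [
    [0,0,0],
    [0,0,0],
    [0,0,0],
    [0,0,0]
  ]
}}

```text
time_s: 8.35
position: [0.4884, 0.2605, 0.1862]
tool_rot: [-2.283, -2.159, 0.0]
wrist_force: [-0.3, 0.3, -2.9]
opening: 0.0187
grip_force: 60.5
```

Near the felt. Go 2 mm further, then open partway.

Call:
{"api": "send_rows", "payload": {
  "offset": [
    [0,0,0.015],
    [0,0,0.015],
    [0,0,0.015]
  ],
  "twist": [
    [0,0,0],
    [0,0,0],
    [0,0,0]
  ]
}}

```text
time_s: 8.72
position: [0.4886, 0.2606, 0.1854]
tool_rot: [2.282, 2.159, 0.0]
wrist_force: [-1.8, -1.3, 4.6]
opening: 0.0182
grip_force: 61.5
```

Call:
{"api": "send_rows", "payload": {
  "offset": [
    [0,0,0],
    [0,0,0],
    [0,0,0],
    [0,0,0],
    [0,0,0],
    [0,0,0]
  ],
  "twist": [
    [0,0,0],
    [0,0,0],
    [0,0,0],
    [0,0,0],
    [0,0,0],
    [0,0,0]
  ],
  "hand": 45
}}

```text
time_s: 9.48
position: [0.4884, 0.2605, 0.1845]
tool_rot: [-2.283, -2.159, 0.0]
wrist_force: [0.4, -0.0, -0.0]
opening: 0.0448
grip_force: 0.0
```

Call:
{"api": "send_rows", "payload": {
  "offset": [
    [0,0,-0.15],
    [0,0,-0.5],
    [0,0,-1],
    [0,0,-1],
    [0,0,-1]
  ],
  "twist": [
    [0,0,0],
    [0,0,0],
    [0,0,0],
    [0,0,0],
    [0,0,0]
  ]
}}

```text
time_s: 10.1
position: [0.4884, 0.2605, 0.3056]
tool_rot: [2.282, 2.158, 0.002]
wrist_force: [-0.2, 0.5, -0.3]
opening: 0.0453
grip_force: 0.0
```

Call:
{"api": "send_rows", "payload": {
  "offset": [
    [0,0,-0.4],
    [0,0,-0.8],
    [0,0,-0.8]
  ],
  "twist": [
    [0,0,0],
    [0,0,0],
    [0,0,0]
  ],
  "hand": 75
}}

```text
time_s: 10.48
position: [0.4892, 0.2608, 0.4039]
tool_rot: [2.281, 2.157, 0.008]
wrist_force: [0.9, -0.3, -0.1]
opening: 0.0754
grip_force: 0.0
```

```bash
python3 - <<'E'
from h import *
from station import sensors,viewer
import cv2
s=sensors.read_state();print(s["time_s"],s["position"],yaw(),s["qpos"])
d=viewer.get_image("side")["pixels"][:,:,::-1]
cv2.imwrite("pics/c4.png",cv2.resize(d[80:200,220:345],(500,480),interpolation=cv2.INTER_CUBIC))
# cap approach; q6 = q1 - yaw ; want q6~0 -> yaw~-.396
plan([.5278,-.2215,.36],-.40)
E
```

```text
10.475 [0.48923283 0.26079828 0.40392132] -0.05575830889349234 [3.47495601e-01 5.05025472e-02 1.71571823e+00 2.92028895e-05
 1.36959960e+00 4.03242087e-01]
[-1.0, 0.138, 0.086] [0.0, -0.0, 0.055]
[-1.0, 0.227, 0.087] [0.0, -0.0, 0.056]
[-1.0, 0.322, 0.089] [0.0, -0.0, 0.057]
[-0.87, 0.368, 0.08] [0.001, -0.001, 0.051]
```

View pics/c4.png

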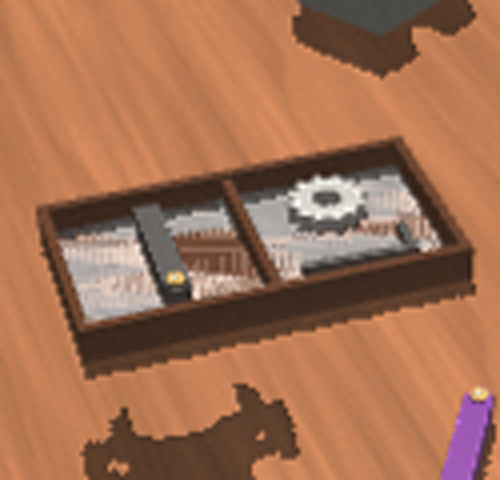

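The tool lies flat in the middle of the empty half, nose at (175,278) in the crop, and the cutter and key are undisturbed. Now the cap.

Call:
{"api": "send_rows", "payload": {
  "offset": [
    [-0.5,0.07,0],
    [-1,0.14,0],
    [-1,0.14,0]
  ],
  "twist": [
    [0,0,0.03],
    [0,0,0.055],
    [0,0,0.055]
  ]
}}

```text
time_s: 10.9
position: [0.4982, 0.1364, 0.3976]
tool_rot: [-2.378, -2.05, 0.007]
wrist_force: [-0.4, 0.2, -0.9]
opening: 0.0751
grip_force: 0.0
```

Call:
{"api": "send_rows", "payload": {
  "offset": [
    [-0.5,0.11,0],
    [-1,0.23,0],
    [-1,0.23,0]
  ],
  "twist": [
    [0,0,0.03],
    [0,0,0.056],
    [0,0,0.056]
  ]
}}

```text
time_s: 11.28
position: [0.5087, 0.0144, 0.3984]
tool_rot: [-2.465, -1.944, 0.004]
wrist_force: [0.2, 0.5, -0.0]
opening: 0.0752
grip_force: 0.0
```

Call:
{"api": "send_rows", "payload": {
  "offset": [
    [-0.5,0.16,0],
    [-1,0.32,0],
    [-1,0.32,0]
  ],
  "twist": [
    [0,0,0.03],
    [0,0,0.057],
    [0,0,0.057]
  ]
}}

```text
time_s: 11.65
position: [0.5189, -0.1103, 0.3988]
tool_rot: [-2.548, -1.834, 0.003]
wrist_force: [0.5, 1.3, -0.2]
opening: 0.0753
grip_force: 0.0
```

Call:
{"api": "send_rows", "payload": {
  "offset": [
    [-0.43,0.18,0.1],
    [-0.87,0.37,0.3],
    [-0.87,0.37,0.35],
    [-0.87,0.37,0.35],
    [-0.87,0.37,0.35]
  ],
  "twist": [
    [0,0,0.03],
    [0,0,0.051],
    [0,0,0.051],
    [0,0,0.051],
    [0,0,0.051]
  ]
}}

```text
time_s: 12.28
position: [0.5287, -0.2196, 0.3588]
tool_rot: [-2.616, -1.739, -0.001]
wrist_force: [1.0, -0.2, 0.6]
opening: 0.0749
grip_force: 0.0
```

```bash
python3 - <<'E'
from h import *
from station import sensors
s=sensors.read_state();print(s["time_s"],s["position"],yaw(),s["qpos"])
plan([.5285,-.2215,.283],-.40)
E
```

```text
12.275 [ 0.52868511 -0.21961818  0.35876671] -0.397143632999435 [-5.31605452e-01  1.32622911e-01  1.71446348e+00  5.84840850e-04
  1.29456622e+00 -1.34621344e-01]
[-0.015, 0.005, 0.631] [0.0, -0.0, 0.002]
```

Call:
{"api": "send_rows", "payload": {
  "offset": [
    [-0.01,0,0.2],
    [-0.015,0,0.45],
    [-0.015,0,0.6],
    [-0.015,0,0.63],
    [-0.015,0,0.63],
    [-0.015,0,0.63]
  ],
  "twist": [
    [0,0,0],
    [0,0,0],
    [0,0,0],
    [0,0,0],
    [0,0,0],
    [0,0,0]
  ]
}}

```text
time_s: 13.02
position: [0.528, -0.2235, 0.2843]
tool_rot: [2.617, 1.735, 0.002]
wrist_force: [0.3, 0.0, 0.7]
opening: 0.0749
grip_force: 0.0
```

Call:
{"api": "send_rows", "payload": {
  "offset": [
    [0,0,0],
    [0,0,0],
    [0,0,0],
    [0,0,0],
    [0,0,0],
    [0,0,0],
    [0,0,0],
    [0,0,0]
  ],
  "twist": [
    [0,0,0],
    [0,0,0],
    [0,0,0],
    [0,0,0],
    [0,0,0],
    [0,0,0],
    [0,0,0],
    [0,0,0]
  ],
  "hand": 35,
  "newtons": 50
}}

```text
time_s: 14.02
position: [0.5278, -0.2236, 0.2839]
tool_rot: [2.617, 1.735, 0.001]
wrist_force: [-0.7, 0.6, 6.3]
opening: 0.0441
grip_force: 51.5
```

```bash
python3 - <<'E'
from h import *
from station import sensors
s=sensors.read_state();print(s["time_s"],s["position"],yaw(),s["wrist_force"],s["ft_torque"],s["opening"],s["grip_force"])
E
```

```text
14.025 [ 0.52780673 -0.22355489  0.28390541] -0.3998588308635831 [-0.73500545  0.62691181  6.27562156] [ 0.02549926  0.1202457  -0.02146641] 0.04406204133041259 51.45230549038388
```

Call:
{"api": "send_rows", "payload": {
  "offset": [
    [0,0,0],
    [0,0,0],
    [0,0,0],
    [0,0,0],
    [0,0,0]
  ],
  "twist": [
    [0,0,0.05],
    [0,0,0.1],
    [0,0,0.15],
    [0,0,0.2],
    [0,0,0.2]
  ]
}}

```text
time_s: 14.65
position: [0.5279, -0.2234, 0.2839]
tool_rot: [2.857, 1.303, 0.002]
wrist_force: [-0.7, 1.6, 5.5]
opening: 0.0442
grip_force: 51.5
```

```bash
python3 - <<'E'
from h import *
from station import sensors
s=sensors.read_state();print(s["time_s"],s["position"],yaw(),s["wrist_force"],s["ft_torque"],s["opening"],s["grip_force"])
E
```

```text
14.65 [ 0.52792596 -0.22338331  0.28388784] -0.7149013735508347 [-0.67376003  1.5998014   5.52384647] [ 1.40799293e-01 -1.64564408e-02  6.87291971e-05] 0.04419867316236003 51.48314077290706
```

Eighteen degrees with no torque, so this is the free direction. Continue to 90 degrees in total.

Call:
{"api": "send_rows", "payload": {
  "offset": [
    [0,0,0],
    [0,0,0],
    [0,0,0],
    [0,0,0],
    [0,0,0],
    [0,0,0],
    [0,0,0],
    [0,0,0],
    [0,0,0],
    [0,0,0]
  ],
  "twist": [
    [0,0,0.09],
    [0,0,0.18],
    [0,0,0.27],
    [0,0,0.36],
    [0,0,0.45],
    [0,0,0.54],
    [0,0,0.63],
    [0,0,0.72],
    [0,0,0.8],
    [0,0,0.8]
  ]
}}

```text
time_s: 15.9
position: [0.5281, -0.2229, 0.2839]
tool_rot: [-3.078, 0.626, -0.003]
wrist_force: [0.4, 3.1, 6.1]
opening: 0.0444
grip_force: 51.5
```

```bash
python3 - <<'E'
from h import *
from station import sensors,viewer
s=sensors.read_state();print(s["time_s"],s["position"],yaw(),s["wrist_force"],s["ft_torque"],s["opening"],s["grip_force"])
E
```

```text
15.9 [ 0.52808281 -0.22294799  0.28389138] -1.9718556972639574 [0.41177847 3.06610999 6.14475393] [ 0.48286002 -0.14462341 -0.00671671] 0.044361014144923425 51.521240322617814
```

Turned about 90 degrees with no resistance. Lift gently and watch the force.

Call:
{"api": "send_rows", "payload": {
  "offset": [
    [0,0,-0.02],
    [0,0,-0.05],
    [0,0,-0.1],
    [0,0,-0.1]
  ],
  "twist": [
    [0,0,0],
    [0,0,0],
    [0,0,0],
    [0,0,0]
  ]
}}

```text
time_s: 16.4
position: [0.5275, -0.2234, 0.2954]
tool_rot: [-3.079, 0.624, -0.0]
wrist_force: [-0.7, 0.5, -0.9]
opening: 0.0443
grip_force: 51.1
```

Call:
{"api": "send_rows", "payload": {
  "offset": [
    [0,0,-0.1],
    [0,0,-0.25],
    [0,0,-0.4],
    [0,0,-0.6],
    [0,0,-0.7],
    [0,0,-0.73],
    [0,0,-0.73],
    [0,0,-0.73],
    [0,0,-0.73]
  ],
  "twist": [
    [0,0,0],
    [0,0,0],
    [0,0,0],
    [0,0,0],
    [0,0,0],
    [0,0,0],
    [0,0,0],
    [0,0,0],
    [0,0,0]
  ]
}}

```text
time_s: 17.52
position: [0.5273, -0.2232, 0.3816]
tool_rot: [-3.079, 0.624, 0.002]
wrist_force: [0.5, -0.4, -1.1]
opening: 0.0438
grip_force: 51.1
```

```bash
python3 - <<'E'
from h import *
from station import sensors,viewer
import cv2
s=sensors.read_state();print(s["time_s"],s["position"],s["wrist_force"],s["joint_vel"].round(4))
d=viewer.get_image("side")["pixels"][:,:,::-1]
cv2.imwrite("pics/c5.png",cv2.resize(d[80:300,220:435],None,fx=2.7,fy=2.7,interpolation=cv2.INTER_CUBIC))
E
```

```text
17.525 [ 0.52728578 -0.22320821  0.3815873 ] [ 0.5388398  -0.41291163 -1.07081556] [-0.0012 -0.0027 -0.0052 -0.0021  0.0015 -0.0006]
```

View pics/c5.png

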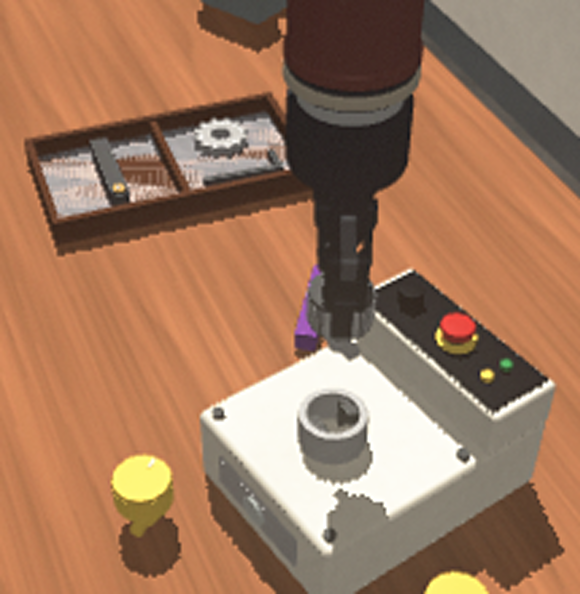

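The cap is in the gripper at about (340,310) in the crop, clear of the open neck at (333,415). The tool is still in the tray.

```bash
python3 -c "
from station import job_done
print(job_done())"
```

```text
the job is handed in; nothing more can be done
None
```

The job is handed in (no verdict was returned): the turning tool lies released in the tray's empty half, and the cap turned freely 90° the first way tried, so I didn't try the other; the gripper holds it still about 10 cm above its neck, with no sign that the cutter, hex key or chuck was disturbed.

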